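Half-light reading on the dark test jig

TASK

The display module in the dark test jig is due for its half-light reading: draw the jig's locking pin by turning the wing knob a full quarter turn anticlockwise (seen from above), then take the sprung shutter by its upright thumb tab and slide it towards the knob to half travel, where its pointer stands at the long middle mark. Do not run it on to nearly fully open, which would dazzle the sensor. Hold it steady at half travel against its spring and finish while still holding it so; leave the other things on the bench where they lie.

Things in the scene. Friction and masses are not known exactly. Their poses are not given: they have to be found in the camera images.
- jig: dark test jig, fixed, placed and turned differently each time: low box 150 (x) x 260 (y) x 60 mm high, black deck. Origin at the centre of its underside, z up, y along its length. The shutter opens along its +y. Guide rails 8 mm high run along y at x = +-38 mm; a bridge with the wing knob stands at x = 0, y = +72 mm
- half_mark (a point): middle of the slide at the half-travel mark, on deck level, jig frame (0, -48, 60) mm. The mark is the longest of the white marks on the deck outside both rails; shorter ones at jig y = -78 (shut) and -18 mm (fully open), the shortest at the quarters. The deck window under the blade, 50 (x) x 56 (y) mm, 16 mm deep, is centred at y = -52 mm and holds the display module
- lock_knob (a joint): turn of the wing knob about its upright axis, rad: 0 locked (wing along jig x), grows anticlockwise seen from above, stop at 1.571 free (wing along jig y). Starts between 0 and 0.15 and stays where left (friction 0.06 N m). It lifts a pin that blocks the shutter's tail: the shutter cannot open before about 0.7 rad; the knob counts as turned off beyond 1.1
- knob_grip (a point): point on the wing knob's axis at the height to grip, jig frame (0, 72, 112) mm. The wing is black plastic, 46 mm long, 12 mm thick, from 92 to 118 mm above the bench, on a steel boss 26 mm across whose top is at 90 mm: keep the fingertips above 91 mm
- shutter_travel (a joint): travel of the sprung shutter, m: 0 shut, 0.030 half travel, 0.060 fully open against its stop. It moves along jig +y, towards the knob. The spring pushes it shut with about 3 N at 0, 7.5 N at half and 12 N at fully open (150 N/m), so it closes by itself when let go
- shutter: steel shutter blade with its thumb tab, an upright black plastic plate 30 (x) x 8 (y) x 38 mm high on the blade's -y end. Origin at the centre of the tab's foot, 64 mm above the bench; axes as the jig's. Shut, it is at jig (0, -78, 64) mm. A white pointer sticks out of the tab's foot over both rails. A crossbar on the blade, 70 mm towards +y of the tab, has its top at 74 mm
- tab_grip (a point): point on the tab's mid plane to grip or push at, 28 mm above its foot, 92 mm above the bench; the tab's top is at 102 mm. Pinch it along jig y (8 mm) with the fingertips above 75 mm, which clears the crossbar, rails and pointer
- foam_tray: pink foam tray with display modules, 340 x 270 x 32 mm, loose, leave it
- module_a: spare display module 46 x 36 x 5 mm lying beside the jig, leave it
- driver: small screwdriver 150 mm long lying beside the jig, leave it
- tweezers: steel tweezers 120 mm long lying beyond the jig, leave them
- screw_tray: black screw tray 130 x 100 x 46 mm, leave it
- tape_roll: roll of amber tape 72 mm across, 19 mm high, leave it

How it is judged:
By the outcome, as a careful person would: the job done as asked, in the order asked, and still so for the second after the job is handed in, while the arm keeps its last pose, push and grip.
It also fails if it takes over 42 s, if anything falls off the work surface, if the arm or the gripper's body presses on something with over 40 N, if the wrist force passes 120 N, or if a joint passes its speed limit or range.

ROBOT

A 6-joint arm with a two-finger parallel gripper is mounted at the origin on the work surface. World frame = base frame: x ahead of the robot, y to its left, z up, the work surface at z = 0. Lengths are in m, angles in degrees, forces in N, time in s.
With the tool pointing down it reaches from about 0.25 to 0.725 m from the base axis. Payload 9.7 kg.
Tool frame: the origin (TCP) lies at the very end of the fingers, on their centre line; the grasp point (between the pads) lies 19 mm behind it; z points along the fingers, y is the line along which they close (so a half turn about z gives the same grasp; the last joint's range is limited). The gripper opens to 85 mm and grips with 20 to 120 N. Pads are 22 mm wide; open, the fingers measure 114 mm over their backs; the gripper's body (76 mm by 85 mm) begins 54 mm behind the grasp point. The pads swing forward as they close: fully open they stand 13 mm farther back than shut.
Start: joints at [68.354, 4.979, 10.078, 95.1, 0, 90], TCP at [0.203, 0.511, 0.231] pointing down, gripper open.
Joint ranges: [-179.16, 179.16], [-48.56, 103.87], [-65.8, 70.77], [-126.05, 130.52], [-82.76, 87.17], [-180, 180]. Speed limits (degrees/s): [127.2, 127.2, 147.25, 180, 180, 180].

INTERFACE

Orientations are given as [roll, pitch, yaw] about the fixed x, y, z axes, in that order (R = Rz(yaw) Ry(pitch) Rx(roll)).
In Python, from workcell import bot gives the robot as it stands.
- The arm moves only by the tool step_arm, never from a script. Its argument "targets" is a list of rows, each a list of 3 entries, a list of its own where there are three numbers: the opening, from 0 (shut) to 1 (fully open), then the shift along the world's x, y, z in mm, then the turn, a rotation vector about the world's x, y, z in rad. In form: [[grip, [tx, ty, tz], [wx, wy, wz]], ...]. A call has 1 to 8 rows; each row is the pose to reach, as a shift and turn from the pose commanded when the call began; what a row does not reach only later rows make up. A row lasts 1/10 s, in which the tool goes at most 50 mm and 8.59 degrees, less where a joint would pass 70% of its speed; a pose out of reach is approached as far as the arm can. A call with a gripper value outside its range is refused whole. The fingers move at their own pace and stop on an object; "force" is the grip in N (left out, the last holds). Time passes only in rows, so rows that repeat a pose let the fingers close. It gives the time, the measured TCP pose, the force, the opening and the grip force at its end, in the units of the state.
- bot.get_obs(): the state, without advancing time (a new reading comes with each control period).
- bot.camera(name): name is "side" or "top" or "wrist"; returns (picture, depth): 384x512x3 uint8, red, green, blue; 384x512 float32, m along the optical axis (not along the pixel's ray), 0 where there is no reading.
- bot.camera_params(name): a dict with "K" (3x3 intrinsics, pixels), "R" (3x3) and "t" (3): a world point X has camera coordinates R X + t. Camera axes: x right, y down, z forward; pixel columns grow to the right and rows downward; lengths in m; the calibration is good to about 2 mm. A picture is of the moment at which its call begins: read the wrist's pose just before it. camera_params takes no time and is no camera call; for the wrist camera it gives the pose at the moment of the call.
- bot.job_done(): hands the job in; it is judged then, once.
The state is a dict: "time": time; "q": joint angles; "qd": joint speeds; "joint_efforts": joint torques, N m; "ee_pos": TCP position; "tcp_rot": TCP orientation; "wrist_force": force on the tool from outside, world axes, zero at the start; "torque": the same for the moment, N m; "opening": finger opening in m; "grasp_force": force on a finger pad.
Only numpy, scipy, OpenCV 4.12 (cv2) and the standard library are available. Lean on these libraries where they do the work, as an engineer would, in place of code of your own. Each camera call takes 0.05 s, during which the arm holds its last target. There are 200 camera calls.

## Working session

There is one attempt and no reset: what is moved stays moved. The work goes in short steps, Python scripts to look and compute and a tool call to move; the robot and the scene stay as the last step left them, time stands still between calls to the robot, and variables do not carry over. Pictures are saved under pics/ and viewed, at most 10 in all, crops included, and the job is handed in when it is done.

Besides the shell and the picture viewer there is one more tool, called as a command line: name --argument value ..., lists and objects as JSON in quotes. step_arm: Moves the arm, as the interface text tells. Its arguments: {"type":"object","properties":{"targets":{"type":"array","items":{"type":"array"}},"force":{"type":"number"}},"required":["targets"]}

```bash
mkdir -p pics
python3 - <<'E'
from workcell import bot
import cv2,numpy as np
o=bot.get_obs();print(o['time'],o['ee_pos'],o['tcp_rot'],o['opening'])
for n in ('top','side'):
    p,d=bot.camera(n);c=bot.camera_params(n);np.savez(f'{n}.npz',p=p,d=d,**c)
    cv2.imwrite(f'pics/{n}.png',cv2.resize(p[:,:,::-1],(800,600),interpolation=cv2.INTER_CUBIC))
    print(n,c['K'],-c['R'].T@c['t'])
E
```

```text
0.0 [0.20277198 0.51100271 0.23058624] [-1.79923813e+02 -3.48732256e-04  1.58355797e+02] 0.08517621126667614
top [[377.70984845   0.         254.77626564]
 [  0.         377.70984845 191.0019867 ]
 [  0.           0.           1.        ]] [0.42611757 0.06557477 1.23299124]
side [[418.87004741   0.         251.92663325]
 [  0.         418.87004741 189.4355699 ]
 [  0.           0.           1.        ]] [ 0.021317   -0.65376593  1.06272687]
```

View pics/top.png

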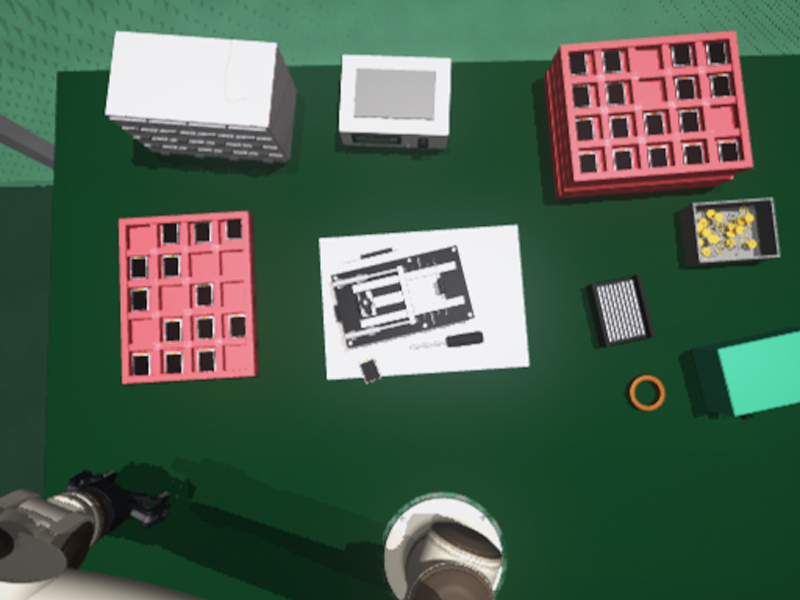

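View pics/side.png

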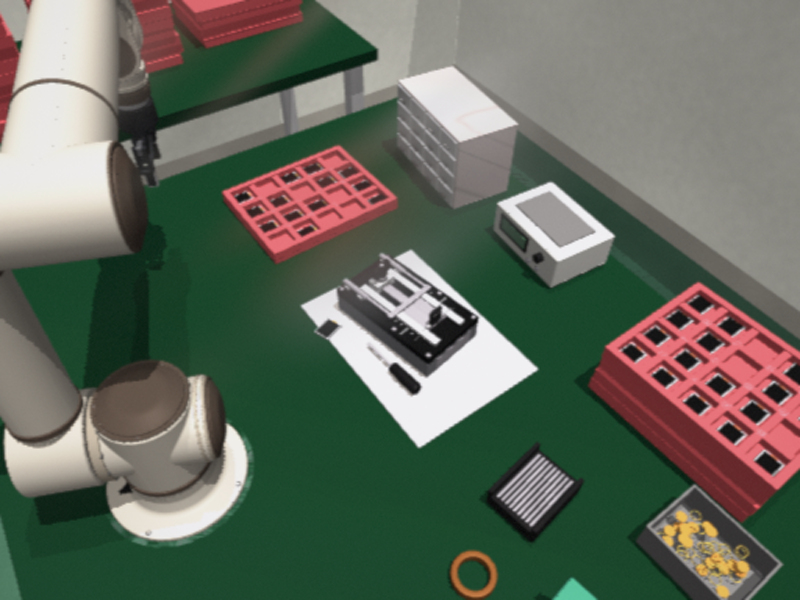

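The top view shows the jig at about (400,297), long axis nearly left-right; the side view shows the upright tab at about (435,315). I'll enlarge both.

```bash
cat > h.py <<'E'
import numpy as np
def load(n):
    f=np.load(n+'.npz');return f
def ray(f,u,v,z):
    c=-f['R'].T@f['t'];r=f['R'].T@np.linalg.inv(f['K'])@[u,v,1];return c+r*(z-c[2])/r[2]
def cloud(f):
    d=f['d'];v,u=np.indices(d.shape);K=f['K']
    P=np.stack([(u-K[0,2])/K[0,0]*d,(v-K[1,2])/K[1,1]*d,d],-1)
    return (P-f['t'])@f['R']
E
python3 - <<'E'
from h import *
import cv2
t=load('top');s=load('side')
a=cv2.resize(t['p'][145:235,205:312,::-1],None,fx=7,fy=6.66,interpolation=cv2.INTER_CUBIC)
a=cv2.resize(t['p'][150:230,205:311,::-1],None,fx=7.5,fy=7.5,interpolation=cv2.INTER_CUBIC)
cv2.imwrite('pics/topc.png',a)
cv2.imwrite('pics/sidec.png',cv2.resize(s['p'][150:245,205:315,::-1],None,fx=6.3,fy=6.3,interpolation=cv2.INTER_CUBIC))
X=cloud(t)
m=(X[...,2]>.055)&(X[...,2]<.066)&(t['d']>0)
m[:150]=0;m[235:]=0;m[:,:205]=0;m[:,315:]=0
print(m.sum()); P=X[m][:,:2].astype(np.float32)
r=cv2.minAreaRect(P*1000);print(r, cv2.boxPoints(r))
for lo,hi in((.068,.078),(.08,.105),(.105,.13)):
    k=(X[...,2]>lo)&(X[...,2]<hi);k[:150]=0;k[235:]=0;k[:,:205]=0;k[:,315:]=0
    v,u=np.nonzero(k);print(lo,k.sum());
    if k.sum()<60:print(np.c_[u,v,X[k]*1000].round(0))
E
```

```text
2808
((525.4192504882812, 74.5404052734375), (150.34231567382812, 259.9798889160156), 12.507087707519531) [[423.8813   185.16649 ]
 [480.18265  -68.643875]
 [626.9572   -36.08568 ]
 [570.6559   217.72469 ]]
0.068 675
0.08 67
0.105 79
```

View pics/topc.png

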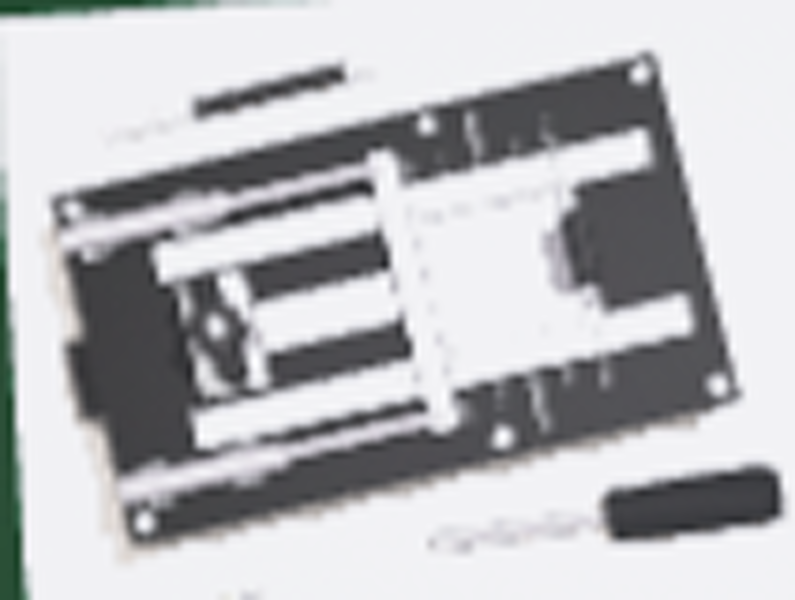

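View pics/sidec.png

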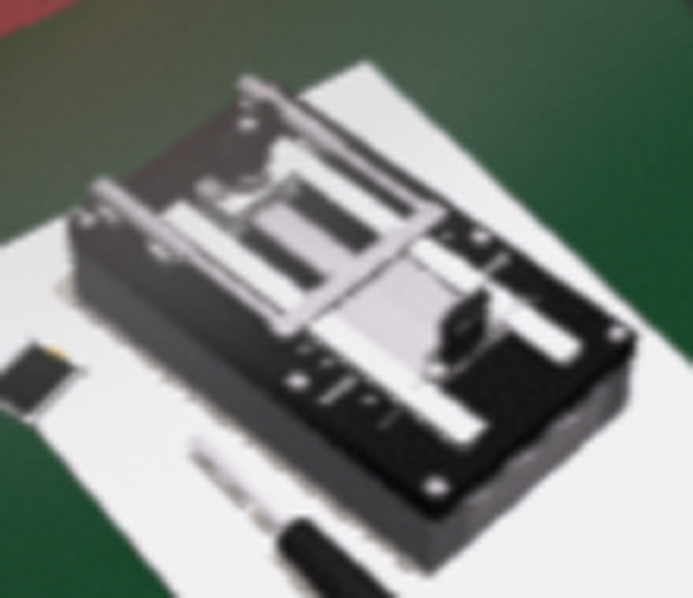

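The crops show the deck clearly. The knob is at about (217,328) and the tab at about (570,250) in the top crop, so jig +y points left (world +y). The fitted rectangle of 150.3 x 260.0 mm matches the given size. Next I check the predicted knob and tab points against the depth.

```bash
cat >> h.py <<'E'
C=np.array([525.4,74.5]);A=np.radians(12.5)
def j2w(x,y):return C+[x*np.cos(A)-y*np.sin(A),x*np.sin(A)+y*np.cos(A)]
def w2j(P):
    d=P[...,:2]*1000-C;return np.stack([d[...,0]*np.cos(A)+d[...,1]*np.sin(A),-d[...,0]*np.sin(A)+d[...,1]*np.cos(A),P[...,2]*1000],-1)
E
python3 - <<'E'
from h import *
print('knob',j2w(0,72),'tab',j2w(0,-78),'half',j2w(0,-48))
for n in('top','side'):
    f=load(n);J=w2j(cloud(f))
    for nm,lo,hi,y0 in(('knob',106,125,72),('tab',85,110,-78),('arms',66,104,60)):
        k=(J[...,2]>lo)&(J[...,2]<hi)&(abs(J[...,0])<70)&(abs(J[...,1]-y0)<(60 if nm=='arms' else 35))&(f['d']>0)
        Q=J[k]
        if len(Q):
            print(n,nm,len(Q),Q.mean(0).round(1),np.percentile(Q,[2,98],axis=0).round(0).tolist())
            if nm=='knob': print('angle',np.degrees(np.arctan(np.polyfit(Q[:,0],Q[:,1],1)[0])))
    for z in(100,):pass
f=load('top')
for nm,u,v in(('knob',205+217/7.5,150+328/7.5),('tab',205+570/7.5,150+252/7.5)):
    print(nm,w2j(ray(f,u-.5,v-.5,.118 if nm=='knob' else .102)))
E
```

```text
knob [509.8163478  144.79331251] tab [542.28228989  -1.65108856] half [535.78910147  27.63779166]
top knob 77 [ -1.   71.8 117.3] [[-22.0, 63.0, 112.0], [20.0, 81.0, 122.0]]
angle 5.910166037031618
top tab 30 [ -0.2 -77.7 100.2] [[-15.0, -82.0, 95.0], [14.0, -74.0, 106.0]]
top arms 552 [-2.3 60.1 72.5] [[-58.0, 3.0, 66.0], [57.0, 116.0, 87.0]]
side knob 71 [ -4.5  68.7 115.2] [[-25.0, 60.0, 106.0], [18.0, 80.0, 121.0]]
angle 4.588401562999574
side tab 47 [ -4.3 -80.2  96.3] [[-18.0, -84.0, 87.0], [14.0, -76.0, 104.0]]
side arms 484 [-7.9 58.3 73.8] [[-62.0, 4.0, 66.0], [53.0, 117.0, 99.0]]
knob [  0.6927907   70.55748522 118.        ]
tab [ -1.20230287 -73.3004758  102.        ]
```

step_arm --targets '[[1, [40, -48, 0], [0, 0, 0.1]], [1, [70, -84, 0], [0, 0, 0.2]], [1, [100, -120, 0], [0, 0, 0.3]], [1, [130, -156, 0], [0, 0, 0.4]], [1, [160, -192, 0], [0, 0, 0.5]], [1, [190, -228, 0], [0, 0, 0.6]], [1, [220, -264, 0], [0, 0, 0.69]], [1, [220, -264, 0], [0, 0, 0.69]]]' --force 25

```text
time: 0.9
ee_pos: [0.4254, 0.2434, 0.2308]
tcp_rot: [-179.9, -0.0, -162.2]
wrist_force: [-0.7, 0.7, 0.7]
opening: 0.0856
grasp_force: 0.0
```

```bash
python3 -c "
from workcell import bot
o=bot.get_obs()
for k in('time','q','ee_pos','tcp_rot','wrist_force','opening'):print(k,o[k])"
```

```text
time 0.9
q [ 2.98119300e+01 -3.19688055e+00  1.74329950e+00  9.49740577e+01
 -6.26830303e-02  1.20186342e+01]
ee_pos [0.42538082 0.24337618 0.23078916]
tcp_rot [-1.79931637e+02 -2.00825838e-02 -1.62206698e+02]
wrist_force [-0.68587672  0.69239979  0.72757047]
opening 0.08556358969570603
```

step_arm --targets '[[1, [30, -35, 0], [0, 0, 0]], [1, [58, -70, 0], [0, 0, 0]], [1, [86, -102, 0], [0, 0, 0]], [1, [86, -102, -40], [0, 0, 0]], [1, [86, -102, -60], [0, 0, 0]], [1, [86, -102, -60], [0, 0, 0]], [1, [86, -102, -60], [0, 0, 0]]]'

```text
time: 1.6
ee_pos: [0.5085, 0.1456, 0.1717]
tcp_rot: [180.0, -0.0, -162.1]
wrist_force: [0.4, 0.5, 0.8]
opening: 0.0852
grasp_force: 0.0
```

```bash
python3 -c "
from workcell import bot
import cv2
o=bot.get_obs()
for k in('time','q','ee_pos','tcp_rot','wrist_force','opening'):print(k,o[k])
p,d=bot.camera('wrist');cv2.imwrite('pics/w1.png',p[:,:,::-1])"
```

```text
time 1.6
q [ 1.59774586e+01  1.30216374e+00 -3.62050987e-01  8.83608477e+01
  5.30601662e-03 -1.92257432e+00]
ee_pos [0.50854654 0.14563433 0.17170937]
tcp_rot [ 1.79993856e+02 -2.48703085e-02 -1.62099967e+02]
wrist_force [0.38703551 0.53537409 0.76137916]
opening 0.08516805516985931
```

View pics/w1.png

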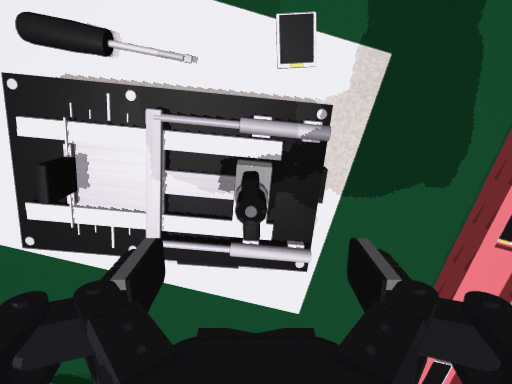

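The wrist view shows the wing upright at (250,200), parallel to the pads and midway between the fingers (155 and 355). Next I descend and close on it.

step_arm --targets '[[1, [1, 0, -40], [0, 0, 0]], [1, [1, 0, -65], [0, 0, 0]], [1, [1, 0, -75], [0, 0, 0]], [1, [1, 0, -75], [0, 0, 0]], [0.1, [1, 0, -75], [0, 0, 0]], [0, [1, 0, -75], [0, 0, 0]], [0, [1, 0, -75], [0, 0, 0]], [0, [1, 0, -75], [0, 0, 0]]]' --force 30

```text
time: 2.45
ee_pos: [0.5102, 0.1453, 0.0971]
tcp_rot: [-180.0, 0.1, -162.1]
wrist_force: [-0.7, 1.3, -0.3]
opening: 0.0286
grasp_force: 0.0
```

step_arm --targets '[[0, [0, 0, 0], [0, 0, 0]], [0, [0, 0, 0], [0, 0, 0]], [0, [0, 0, 0], [0, 0, 0]], [0, [0, 0, 0], [0, 0, 0]]]'

```text
time: 2.85
ee_pos: [0.511, 0.1431, 0.0975]
tcp_rot: [-179.7, 0.1, -162.2]
wrist_force: [1.0, -14.1, 5.3]
opening: 0.0209
grasp_force: 31.1
```

Opening is 21 mm, which fits the wider hub at the wing's middle. I'll centre on it, firm up the grip and turn, then check the angle.

step_arm --targets '[[0, [0.5, -2, 0], [0, 0, 0]], [0, [0.5, -2, 0], [0, 0, 0.1]], [0, [0.5, -2, 0], [0, 0, 0.2]], [0, [0.5, -2, 0], [0, 0, 0.3]], [0, [0.5, -2, 0], [0, 0, 0.4]], [0, [0.5, -2, 0], [0, 0, 0.4]]]' --force 45

```text
time: 3.45
ee_pos: [0.5111, 0.1428, 0.0975]
tcp_rot: [-179.9, 0.1, -139.0]
wrist_force: [0.4, -3.4, 6.6]
opening: 0.0205
grasp_force: 44.3
```

```bash
python3 -c "
from workcell import bot
import cv2
o=bot.get_obs()
for k in('time','q','ee_pos','tcp_rot','wrist_force','torque','opening'):print(k,o[k])
p,d=bot.camera('wrist');cv2.imwrite('pics/w2.png',p[:,:,::-1])"
```

```text
time 3.45
q [ 1.56445635e+01  1.70448415e+00 -8.13526250e+00  8.00496560e+01
 -6.39532766e-02 -2.53302478e+01]
ee_pos [0.51108822 0.14279664 0.09752474]
tcp_rot [-1.79894878e+02  7.26027551e-02 -1.39025184e+02]
wrist_force [ 0.43959591 -3.40391654  6.55209025]
torque [-0.60061243  0.03391475  0.09001274]
opening 0.020462185314100007
```

View pics/w2.png

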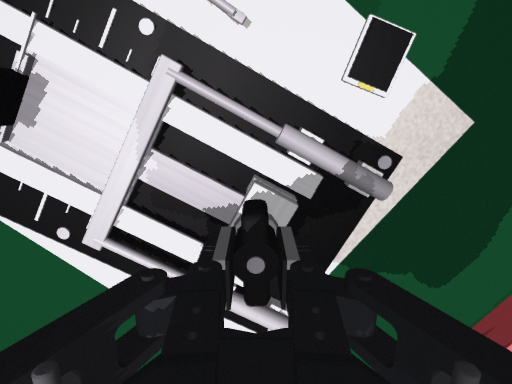

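The wing stays parallel to the pads at (255,250) while the jig has rotated in view, so the knob turns with the gripper.

step_arm --targets '[[0, [0, 0, 0], [0, 0, 0.14]], [0, [0, 0, 0], [0, 0, 0.28]], [0, [0, 0, 0], [0, 0, 0.42]], [0, [0, 0, 0], [0, 0, 0.56]], [0, [0, 0, 0], [0, 0, 0.7]], [0, [0, 0, 0], [0, 0, 0.84]], [0, [0, 0, 0], [0, 0, 0.96]], [0, [0, 0, 0], [0, 0, 1.05]]]'

```text
time: 4.3
ee_pos: [0.5114, 0.1426, 0.0976]
tcp_rot: [-179.9, -0.1, -78.8]
wrist_force: [2.3, -4.8, 5.7]
opening: 0.0202
grasp_force: 44.2
```

step_arm --targets '[[0, [0, 0, 0], [0, 0, 0.01]], [0, [0, 0, 0], [0, 0, 0.02]], [0, [0, 0, 0], [0, 0, 0.02]]]'

```text
time: 4.6
ee_pos: [0.5114, 0.1426, 0.0976]
tcp_rot: [-179.9, -0.1, -77.9]
wrist_force: [2.2, -3.9, 5.3]
opening: 0.0203
grasp_force: 44.2
```

```bash
python3 -c "
from workcell import bot
import cv2
o=bot.get_obs()
for k in('time','q','ee_pos','tcp_rot','wrist_force','torque','opening'):print(k,o[k])
"
```

```text
time 4.6
q [ 15.6330584    1.70831841  -8.12485092  80.02336802  -0.09145535
 -86.44301381]
ee_pos [0.51142381 0.14263784 0.09758402]
tcp_rot [-1.79851140e+02 -8.23782789e-02 -7.79241493e+01]
wrist_force [ 2.19459913 -3.92754596  5.32640927]
torque [-0.87584259 -0.29942107 -0.17927696]
opening 0.020312967337369432
```

step_arm --targets '[[0.6, [0, 0, 0], [0, 0, 0]], [1, [0, 0, 0], [0, 0, 0]], [1, [0, 0, 0], [0, 0, 0]], [1, [0, 0, 0], [0, 0, 0]], [1, [0, 0, 0], [0, 0, 0]], [1, [0, 0, 0], [0, 0, 0]], [1, [0, 0, 25], [0, 0, 0]], [1, [0, 0, 70], [0, 0, 0]]]'

```text
time: 5.4
ee_pos: [0.5088, 0.1428, 0.1641]
tcp_rot: [179.7, -0.0, -77.9]
wrist_force: [0.5, 0.2, 0.6]
opening: 0.0852
grasp_force: 0.0
```

step_arm --targets '[[1, [4, -18, 0], [0, 0, -0.14]], [1, [8, -36, 0], [0, 0, -0.28]], [1, [12, -54, 0], [0, 0, -0.42]], [1, [16, -72, 0], [0, 0, -0.56]], [1, [20, -90, 0], [0, 0, -0.7]], [1, [24, -108, 0], [0, 0, -0.84]], [1, [28, -126, 0], [0, 0, -0.98]], [1, [32, -146, 0], [0, 0, -1.12]]]'

```text
time: 6.2
ee_pos: [0.5425, -0.0034, 0.1662]
tcp_rot: [180.0, 0.0, -142.4]
wrist_force: [0.1, -1.1, 0.2]
opening: 0.0854
grasp_force: 0.0
```

step_arm --targets '[[1, [0, 0, 0], [0, 0, -0.14]], [1, [0, 0, 0], [0, 0, -0.28]], [1, [0, 0, 0], [0, 0, -0.42]], [1, [0, 0, 0], [0, 0, -0.445]], [1, [0, 0, 0], [0, 0, -0.445]], [1, [0, 0, 0], [0, 0, -0.445]]]'

```text
time: 6.8
ee_pos: [0.5424, -0.0027, 0.1663]
tcp_rot: [180.0, 0.0, -167.4]
wrist_force: [0.2, 0.3, -0.2]
opening: 0.0853
grasp_force: 0.0
```

Run:
```python
from workcell import bot
import cv2,numpy as np
from h import *
o=bot.get_obs()
for k in('time','q','ee_pos','tcp_rot','wrist_force','opening'):print(k,o[k])
f=dict(bot.camera_params('wrist'))
f['p'],f['d']=bot.camera('wrist');np.savez('wr.npz',**f)
p,d=bot.camera('top');np.savez('top2.npz',p=p,d=d,**bot.camera_params('top'))
J=w2j(cloud(f))
for nm,lo,hi,y0 in(('knob',108,125,72),('tab',92,110,-78)):
    k=(J[...,2]>lo)&(J[...,2]<hi)&(abs(J[...,0])<30)&(abs(J[...,1]-y0)<28)&(f['d']>0)
    Q=J[k]
    if len(Q):print(nm,len(Q),Q.mean(0).round(1),np.percentile(Q,[2,98],axis=0).round(0).tolist())
cv2.imwrite('pics/w3.png',f['p'][:,:,::-1])
```

```text
time 6.8
q [-2.88524574e-01  3.07966815e+00  8.74420374e-01  8.77940163e+01
  1.44475703e-03 -1.29150636e+01]
ee_pos [ 0.5423732  -0.00272407  0.16630348]
tcp_rot [ 1.79998756e+02  1.04021523e-03 -1.67373461e+02]
wrist_force [ 0.21585323  0.29003003 -0.22738423]
opening 0.08528237546350392
knob 1779 [ -0.4  68.1 117.3] [[-9.0, 49.0, 109.0], [10.0, 90.0, 120.0]]
tab 501 [ -0.6 -78.5 101.8] [[-14.0, -83.0, 95.0], [15.0, -75.0, 104.0]]
```

View pics/w3.png

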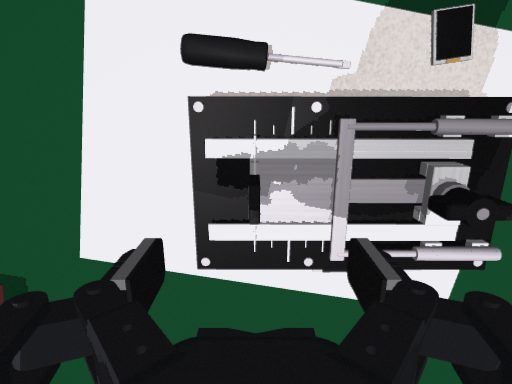

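The wing is now horizontal at (482,213), along jig y, so the knob is free. The tab is at (254,195), midway between the fingers, and measures jig y of -79 mm. Next I descend and pinch it.

step_arm --targets '[[1, [0, 0, -40], [0, 0, 0]], [1, [0, 0, -75], [0, 0, 0]], [1, [0, 0, -86], [0, 0, 0]], [1, [0, 0, -86], [0, 0, 0]], [0.1, [0, 0, -86], [0, 0, 0]], [0, [0, 0, -86], [0, 0, 0]], [0, [0, 0, -86], [0, 0, 0]], [0, [0, 0, -86], [0, 0, 0]]]' --force 45

```text
time: 7.7
ee_pos: [0.5429, -0.0028, 0.0812]
tcp_rot: [-180.0, 0.1, -167.6]
wrist_force: [0.3, -0.6, 0.7]
opening: 0.0286
grasp_force: 0.0
```

step_arm --targets '[[0, [0, 0, 0], [0, 0, 0]], [0, [0, 0, 0], [0, 0, 0]], [0, [0, 0, 0], [0, 0, 0]], [0, [0, 0, 0], [0, 0, 0]], [0, [0, 0, 0], [0, 0, 0]]]'

```text
time: 8.2
ee_pos: [0.5426, -0.0031, 0.0808]
tcp_rot: [-180.0, 0.0, -167.6]
wrist_force: [-0.2, -3.8, 5.3]
opening: 0.007
grasp_force: 47.9
```

step_arm --targets '[[0, [-1.1, 4.9, 0], [0, 0, 0]], [0, [-2.2, 9.8, 0], [0, 0, 0]], [0, [-3.2, 14.6, 0], [0, 0, 0]], [0, [-4.3, 19.5, 0], [0, 0, 0]], [0, [-5.4, 24.4, 0], [0, 0, 0]], [0, [-6, 27.3, 0], [0, 0, 0]], [0, [-6.5, 29.3, 0], [0, 0, 0]], [0, [-6.5, 29.3, 0], [0, 0, 0]]]'

```text
time: 9.0
ee_pos: [0.5362, 0.0258, 0.0808]
tcp_rot: [-179.9, 0.0, -167.6]
wrist_force: [0.3, -7.0, 5.6]
opening: 0.0071
grasp_force: 47.9
```

Run:
```python
from workcell import bot
import cv2,numpy as np
from h import *
o=bot.get_obs()
for k in('time','ee_pos','tcp_rot','wrist_force','opening','grasp_force'):print(k,o[k])
print('jig',w2j(np.array(o['ee_pos'])),w2j(np.array([.5426,-.0031,.0808])))
p,d=bot.camera('wrist');cv2.imwrite('pics/w4.png',cv2.resize(p[60:300,130:450,::-1],None,fx=2.5,fy=2.5,interpolation=cv2.INTER_CUBIC))
```

```text
time 9.0
ee_pos [0.53624502 0.02579638 0.08080159]
tcp_rot [-1.79883507e+02  4.16180575e-02 -1.67581489e+02]
wrist_force [ 0.32959236 -7.00672936  5.63229841]
opening 0.00713125773141777
grasp_force 47.94201135635376
jig [ 4.65613513e-02 -4.98964383e+01  8.08015937e+01] [-3.42271913e-03 -7.94833315e+01  8.08000000e+01]
```

View pics/w4.png

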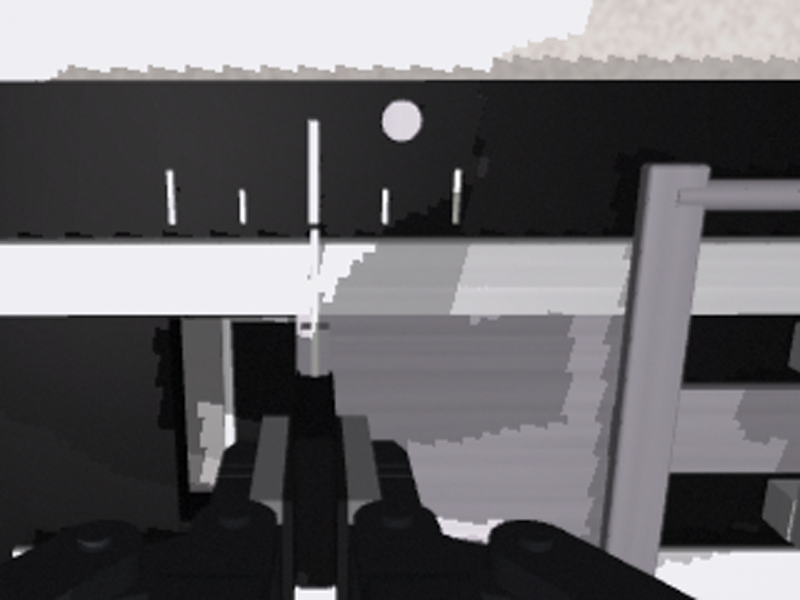

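The pointer is at x≈314, in line with the long mark at 313 (about 4.8 px/mm, so within about 0.3 mm). The 7 N reaction matches the spring at half travel. I'll check it holds steady, then hand in.

step_arm --targets '[[0, [0, 0, 0], [0, 0, 0]], [0, [0, 0, 0], [0, 0, 0]], [0, [0, 0, 0], [0, 0, 0]], [0, [0, 0, 0], [0, 0, 0]], [0, [0, 0, 0], [0, 0, 0]], [0, [0, 0, 0], [0, 0, 0]]]'

```text
time: 9.65
ee_pos: [0.5363, 0.0256, 0.0808]
tcp_rot: [-179.9, 0.0, -167.6]
wrist_force: [0.6, -7.2, 4.6]
opening: 0.0068
grasp_force: 47.9
```

Run:
```python
from workcell import bot
o=bot.get_obs();print(o['time'],o['ee_pos'],o['wrist_force'],o['grasp_force'])
import numpy as np
if abs(o['ee_pos'][1]-.0258)<.001 and o['grasp_force']>30: print(bot.job_done())
```

```text
9.65 [0.53631915 0.02560512 0.08081631] [ 0.58600532 -7.21748977  4.59663556] 47.94725060462952
the job is handed in; nothing more can be done
None
```

I turned the wing knob its quarter turn to free, slid the shutter to half travel with its pointer within about 0.3 mm of the long mark, and handed the job in at 9.65 s with the gripper still holding it there; nothing else on the bench was touched.

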